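Run the gauge carriage up to the index

TASK

Take the wooden post and use it to push the heavy gauge carriage up its inclined slideway through the spring, so that its brass pointer comes to rest level with the edge of the white index, and never let the carriage strike the upper end stop. Keep it standing still at the index for at least five seconds with the spring alone carrying it, and finish while still holding the post; do not disturb the enamel dial gauge and the copper cap nut.

Things in the scene. Friction and masses are not known exactly. Their poses are not given: they have to be found in the camera images.
- bed: Fixed slideway: green base plate 230 x 660 x 20 mm, two steel rails 90 mm apart. Origin: on the table, under the middle of the rails. Its y axis runs level along the rails to their upper end (to the robot's left), its x axis across them, away from the robot. The rails rise 2.0 degrees along +y, from a lower rest to the upper end stop (two brass-faced buffers).
- carriage (a joint): Travel of the carriage up the rails, m along the slope: 0 on the lower rest (start), 0.272 against the end stop. A flat dark steel truck, deck 120 x 270 mm, nominally 4 kg (true mass hidden, 0.8 to 1.4 times that), nearly frictionless wheels (drag 0.4 N s/m): it rolls back by itself, and with the post held it swings on its spring with a period of about 3 s, dying out over some 10 s.
- shuttle (a joint): Travel of the brass shuttle (0.25 kg, 90 x 50 x 28 mm) along the carriage, m, positive up the slope: 0 at the carriage's low end (start), 0.16 at the end of its way. It pushes the carriage through a soft spring only: force on the carriage = 20 N/m times this value (damping 0.3 N s/m). To hold the nominal carriage on the slope takes about 0.07.
- post (a point): Grip point of the upright turned wooden post on the shuttle: round, 30 mm thick, 80 mm tall (flared to 36 mm at foot and top). The point lies on its axis 35 mm below its top, 45 mm above the brass block, some 175 mm above the table at the start; it moves along the rails by carriage travel + shuttle travel. The only part of the carriage to be handled.
- pointer (a point): Tip of the brass pointer at the middle of the carriage's long side that faces away from the robot, on the carriage's deck; it moves along the rails with the carriage.
- mark (a point): Edge of the white enamel index: an upright wedge 45 mm tall on a steel pillar 97 mm tall, centred on it, on the base plate beyond the rails; the edge points at the carriage and the pointer passes about 6 mm from it. Pointer and index agree when level along the bed's y axis. The index is fixed; its place along the rails varies (carriage travel there 0.13 to 0.22).
- enamel_gauge: Bystander: round white enamel dial gauge, 74 mm across, on a small stand, 107 mm tall, on the robot's side of the slideway. Origin under its foot. Leave alone.
- cap_nut: Bystander: copper cap nut, 38 mm across, 32 mm tall, on the table on the robot's side of the slideway. Origin at the middle of its underside. Leave alone.

How it is judged:
By the outcome, as a careful person would: the job done as asked, in the order asked, and still so for the second after the job is handed in, while the arm keeps its last pose, push and grip.
It also fails if it takes over 54 s, if anything falls off the work surface, if the arm or the gripper's body presses on something with over 40 N, if the wrist force passes 120 N, or if a joint passes its speed limit or range.

ROBOT

A 6-joint arm with a two-finger parallel gripper is mounted at the origin on the work surface. World frame = base frame: x ahead of the robot, y to its left, z up, the work surface at z = 0. Lengths are in m, angles in rad, forces in N, time in s.
With the tool pointing down it reaches from about 0.3 to 0.775 m from the base axis. Payload 14.6 kg.
Tool frame: the origin (TCP) lies between the finger pads, 19 mm behind the fingertips; this is the grasp point; z points along the fingers, y is the line along which they close (so a half turn about z gives the same grasp; the last joint's range is limited). The gripper opens to 94 mm and grips with 3 to 60 N. Pads are 16 mm wide; open, the fingers measure 119 mm over their backs; the gripper's body (75 mm by 177 mm) begins 78 mm behind the grasp point.
Start: joints at [-1.319, 0.3, 1.521, -0, 1.321, -0.067], TCP at [0.172, -0.522, 0.224] pointing down, gripper open.
Joint ranges: [-3.03, 3.03], [-0.79, 2.21], [0.23, 2.52], [-1.04, 4.18], [0, 3.07], [-2.55, 2.55]. Speed limits (rad/s): [2.22, 2.22, 2.57, 3.14, 3.14, 3.14].

INTERFACE

Orientations are given as [roll, pitch, yaw] about the fixed x, y, z axes, in that order (R = Rz(yaw) Ry(pitch) Rx(roll)).
In Python, from station import ctrl, camera, ticket gives the robot as it stands. The module is installed in compiled form; this text tells all that it offers.
- The arm moves only by the shell command python3 -m inch 'ROWS' [FORCE]. ROWS is text: rows parted by semicolons, each of 7 numbers parted by spaces: the opening, from -1 (shut) to 1 (fully open), then the shift along the tool's x, y, z in units of 0.03 m (1.0 is 0.03 m), then the turn, a rotation vector about the tool's x, y, z in units of 10 degrees (1.0 is 10 degrees). In form: grip dx dy dz rx ry rz; .... A call has 1 to 10 rows; each row shifts and turns the commanded pose from where the row before left it, along the tool's axes as they then stand; what a row does not reach is not made up. A row lasts 1/8 s, in which the tool goes at most 62.5 mm and 10.7 degrees, less where a joint would pass 70% of its speed; a pose out of reach is approached as far as the arm can. A call with a number of a shift or a turn outside -1 to 1 is refused whole. A call with a gripper value outside its range is refused whole. The fingers move at their own pace and stop on an object; FORCE is the grip in N (left out, the last holds). Time passes only in rows, so rows that do not move let the fingers close. It gives the time, the measured TCP pose, the force, the opening and the grip force at its end, in the units of the state.
- ctrl.get_obs(): the state, without advancing time (a new reading comes with each control period).
- camera(name): name is "side" or "top" or "wrist"; returns a dict with "img" (420x560x3 uint8, blue, green, red), "range_z" (420x560 float32, m along the optical axis (not along the pixel's ray), 0 where there is no reading), "intrinsics" (3x3 intrinsics, pixels), "view" (4x4, takes a point from world to camera coordinates). Camera axes: x right, y down, z forward; pixel columns grow to the right and rows downward; lengths in m; the calibration is good to about 2 mm. A picture is of the moment at which its call begins.
- ticket.hand_in(): hands the job in; it is judged then, once.
The state is a dict: "time_s": time; "qpos": joint angles; "joint_vel": joint speeds; "tau": joint torques, N m; "ee_pos": TCP position; "eef_rot": TCP orientation; "force": force on the tool from outside, world axes, zero at the start; "moment": the same for the moment, N m; "grip_width": finger opening in m; "grip_force": force on a finger pad.
Only numpy, scipy, OpenCV 4.12 (cv2) and the standard library are available. Lean on these libraries where they do the work, as an engineer would, in place of code of your own. Each camera call takes 0.05 s, during which the arm holds its last target. There are 200 camera calls.

## Working session

There is one attempt and no reset: what is moved stays moved. The work goes in short steps, Python scripts to look and compute and a shell command to move; the robot and the scene stay as the last step left them, time stands still between calls to the robot, and variables do not carry over. Pictures are saved under pics/ and viewed, at most 10 in all, crops included, and the job is handed in when it is done.

```bash
mkdir -p pics; python3 - <<'E'
from station import ctrl,camera
import cv2,numpy as np
o=ctrl.get_obs();print({k:np.round(v,3) for k,v in o.items()})
for n in("top","side"):
    c=camera(n);cv2.imwrite(f"pics/{n}0.png",c["img"]);np.savez(f"{n}0.npz",**c);print(n,c["intrinsics"],c["view"].round(3))
E
```

```text
{'time_s': np.float64(0.0), 'qpos': array([-1.319,  0.3  ,  1.522, -0.   ,  1.321, -0.067]), 'joint_vel': array([ 0.   ,  0.001,  0.001, -0.001, -0.002, -0.001]), 'tau': array([ 0.0000e+00, -5.3181e+01, -3.5273e+01,  7.1000e-02,  2.4000e-02,
       -0.0000e+00]), 'ee_pos': array([ 0.172, -0.522,  0.224]), 'eef_rot': array([-3.14 , -0.   ,  0.319]), 'force': array([ 0.138, -0.888,  0.492]), 'moment': array([0.035, 0.039, 0.056]), 'grip_force': np.float64(0.0), 'grip_width': np.float64(0.094)}
top [[437.74406036   0.         270.13361278]
 [  0.         437.74406036 215.42176728]
 [  0.           0.           1.        ]] [[-0.016 -1.     0.015  0.002]
 [-0.995  0.014 -0.099  0.496]
 [ 0.099 -0.017 -0.995  1.26 ]
 [ 0.     0.     0.     1.   ]]
side [[492.10569778   0.         276.41914108]
 [  0.         492.10569778 207.17850155]
 [  0.           0.           1.        ]] [[ 0.944 -0.329 -0.012 -0.446]
 [-0.225 -0.615 -0.756  0.214]
 [ 0.241  0.716 -0.655  1.288]
 [ 0.     0.     0.     1.   ]]
```

View pics/top0.png

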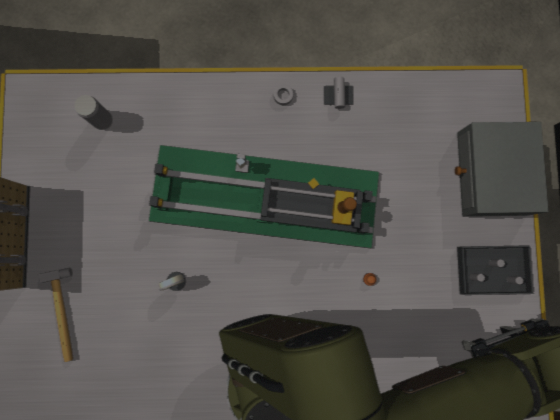

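View pics/side0.png

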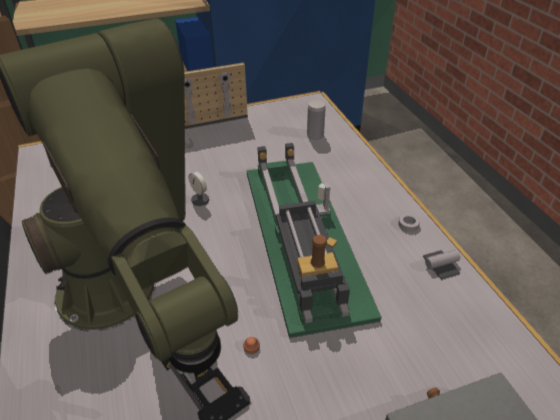

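The top view shows the post top near (349,204), the pointer near (313,183), the index near (241,161), the nut at (370,279) and the gauge at (175,281). The side view shows the post at (319,245), the pointer at (332,242) and the index at (324,190).

```bash
cat > h.py <<'E'
import numpy as np,cv2
def ray(c,u,v):
    V=c["view"];R=V[:3,:3];o=-R.T@V[:3,3]
    return o,R.T@np.linalg.inv(c["intrinsics"])@[u,v,1]
def plane(c,u,v,z):
    o,d=ray(c,u,v);return o+d*(z-o[2])/d[2]
def depth(c,u,v):
    o,d=ray(c,u,v);return o+d*c["range_z"][int(round(v)),int(round(u))]
def cloud(c):
    h,w=c["range_z"].shape;u,v=np.meshgrid(range(w),range(h))
    V=c["view"];R=V[:3,:3]
    p=(np.linalg.inv(c["intrinsics"])@np.stack([u,v,np.ones_like(u)]).reshape(3,-1))*c["range_z"].ravel()
    return (R.T@(p-V[:3,3:])).T.reshape(h,w,3)
def two(c1,p1,c2,p2):
    P=[c["intrinsics"]@c["view"][:3] for c in(c1,c2)]
    X=cv2.triangulatePoints(P[0],P[1],np.array(p1,float),np.array(p2,float));return (X[:3]/X[3]).ravel()
E
python3 - <<'E'
from h import *
t=dict(np.load("top0.npz"));s=dict(np.load("side0.npz"))
hsv=cv2.cvtColor(t["img"],cv2.COLOR_BGR2HSV)
g=cv2.inRange(hsv,(60,80,30),(90,255,255))
g[:,:145]=0;g[:,385:]=0
pts=cv2.convexHull(cv2.findNonZero(g));r=cv2.minAreaRect(pts);b=cv2.boxPoints(r)
W=np.array([plane(t,*p,0.02) for p in b]);print("base",b.round(1).tolist(),W.round(4).tolist())
print("center",W.mean(0).round(4),[np.linalg.norm(W[i]-W[i-1]).round(3) for i in range(4)])
C=cloud(t)
for n,u,v in[("post",349,204),("pointer",313,183),("index",241,161),("nut",370,279),("gauge",175,281),("buf",160,170),("buf",156,203)]:
    print(n,C[v,u].round(3))
for n,c,(x0,x1,y0,y1) in(("t",t,(140,400,130,260)),("s",s,(230,400,130,340))):
    i=cv2.resize(c["img"][y0:y1,x0:x1],None,fx=3 if n=="t" else 2.8,fy=3 if n=="t" else 2.8,interpolation=cv2.INTER_CUBIC);cv2.imwrite(f"pics/crop_{n}.png",cv2.convertScaleAbs(i,alpha=1.6))
E
```

```text
base [[149.0, 220.3000030517578], [158.1999969482422, 144.89999389648438], [379.79998779296875, 171.8000030517578], [370.6000061035156, 247.3000030517578]] [[0.487, 0.3492, 0.02], [0.7125, 0.3246, 0.02], [0.6225, -0.3353, 0.02], [0.3982, -0.2991, 0.02]]
center [0.5551 0.0099 0.02  ] [np.float64(0.654), np.float64(0.227), np.float64(0.666), np.float64(0.227)]
post [ 0.504 -0.202  0.21 ]
pointer [ 0.577 -0.125  0.104]
index [0.637 0.073 0.122]
nut [ 0.307 -0.29   0.034]
gauge [0.313 0.256 0.1  ]
buf [0.614 0.293 0.127]
buf [0.525 0.305 0.12 ]
```

View pics/crop_t.png

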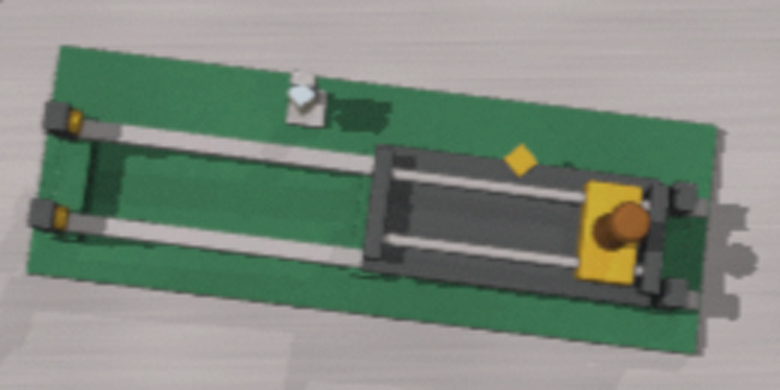

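View pics/crop_s.png

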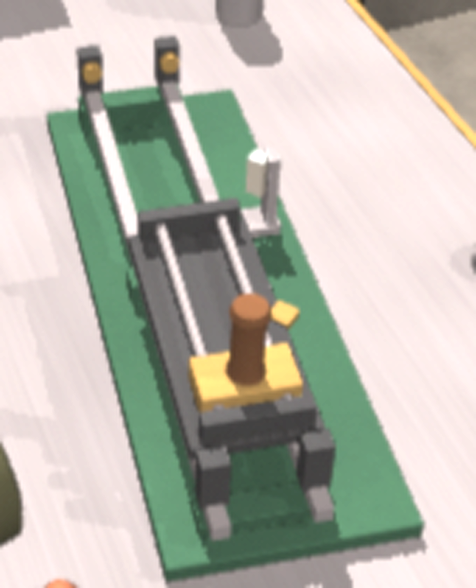

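The crops show the pointer diamond centred at top px (313.7,183) with its tip at about (313.3,178). The index wedge is at top px (240.5,162) and the base corners are clear, so I'll work in the bed frame.

```bash
cat >> h.py <<'E'
def bedframe(t):
    hsv=cv2.cvtColor(t["img"],cv2.COLOR_BGR2HSV)
    g=cv2.inRange(hsv,(60,80,30),(90,255,255));g[:,:145]=0;g[:,385:]=0
    L=[]
    for lo in(0,1):   # far edge (first green) / near edge (last green) per column
        P=[]
        for u in range(170,366):
            k=np.flatnonzero(g[:,u])
            if len(k):P.append(plane(t,u,(k[-1]+.5 if lo else k[0]-.5),0.02)[:2])
        P=np.array(P,np.float32);f=cv2.fitLine(P,cv2.DIST_HUBER,0,.001,.001).ravel();
        d=f[:2]*np.sign(f[1]);L.append((d,f[2:]))
    ey=(L[0][0]+L[1][0]);ey/=np.linalg.norm(ey);ex=np.array([ey[1],-ey[0]])
    return ex,ey,L
E
python3 - <<'E'
from h import *
t=dict(np.load("top0.npz"));s=dict(np.load("side0.npz"))
ex,ey,L=bedframe(t);print("ey",ey,"yaw",np.degrees(np.arctan2(-ey[0],ey[1])),[np.degrees(np.arctan2(-l[0][0],l[0][1])).round(2) for l in L],"xs",[l[1]@ex for l in L])
B=np.array([ex,ey])
for n,c in(("top",t),("side",s)):
    C=cloud(c);Q=C[...,:2]@B.T;Z=C[...,2];hsv=cv2.cvtColor(c["img"],cv2.COLOR_BGR2HSV)
    x0=(L[0][1]@ex+L[1][1]@ex)/2
    Qx=Q[...,0]-x0
    inb=(abs(Qx)<.115)&(c["range_z"]>0)
    yel=cv2.inRange(hsv,(15,120,60),(32,255,255))>0
    def rep(k,m):
        v,u=np.nonzero(m)
        if len(u): print(n,k,len(u),"px",u.mean().round(1),v.mean().round(1),"bed x,y,z mean",Qx[m].mean().round(4),Q[...,1][m].mean().round(4),Z[m].mean().round(4),"min",Qx[m].min().round(4),Q[...,1][m].min().round(4),Z[m].min().round(3),"max",Qx[m].max().round(4),Q[...,1][m].max().round(4),Z[m].max().round(3))
    rep("pointer",yel&inb&(Qx>.05)&(Z<.12)&(Q[...,1]<.1))
    rep("shuttle",yel&inb&(Qx<.05)&(Z>.1)&(Q[...,1]<0.1))
    w=inb&(Qx>.06)&(Z>.085)&(hsv[...,1]<90)&(abs(Q[...,1]-0.17)<.1)
    rep("index",w)
    rep("indextop",w&(Z>Z[w].max()-.006))
    post=inb&(abs(Qx)<.05)&(Z>.155)&(Q[...,1]<0)&(hsv[...,0]<15)
    rep("post",post);rep("posttop",post&(Z>.203))
    buf=inb&yel&(Q[...,1]>.3);rep("buf",buf)
print("x0",x0, "ex",ex)
E
```

```text
ey [0.13565436 0.9907562 ] yaw -7.7964606 [np.float32(-7.79), np.float32(-7.81)] xs [np.float32(0.6618079), np.float32(0.43536285)]
top pointer 9 px 388.0 197.3 bed x,y,z mean 0.0692 -0.4359 -0.2078 min 0.0507 -1.2184 -0.75 max 0.1126 -0.0381 0.104
top shuttle 527 px 340.1 206.1 bed x,y,z mean -0.0188 -0.1225 0.1305 min -0.0651 -0.1562 0.1 max 0.0488 -0.0318 0.21
top index 105 px 241.0 159.8 bed x,y,z mean 0.0783 0.1602 0.1126 min 0.0614 0.1489 0.086 max 0.0942 0.1743 0.122
top indextop 56 px 240.9 158.4 bed x,y,z mean 0.0808 0.1607 0.1182 min 0.0655 0.1503 0.116 max 0.0942 0.1734 0.122
top post 123 px 348.9 204.4 bed x,y,z mean -0.0219 -0.1332 0.2003 min -0.0346 -0.1517 0.156 max -0.0066 -0.1177 0.211
top posttop 90 px 350.1 203.5 bed x,y,z mean -0.02 -0.135 0.2068 min -0.0343 -0.1508 0.204 max -0.0066 -0.1187 0.211
top buf 128 px 61.1 160.8 bed x,y,z mean 0.0278 0.6946 0.0427 min -0.0737 0.3607 -0.006 max 0.1143 0.9029 0.119
side pointer 8 px 334.2 240.8 bed x,y,z mean 0.0521 -0.0452 0.0963 min 0.0503 -0.0536 0.094 max 0.0544 -0.0373 0.1
side shuttle 538 px 316.7 264.7 bed x,y,z mean -0.0214 -0.14 0.1232 min -0.0639 -0.1614 0.1 max 0.0351 -0.0537 0.2
side index 133 px 323.9 189.3 bed x,y,z mean 0.0799 0.156 0.1044 min 0.0621 0.1452 0.085 max 0.0955 0.1751 0.119
side indextop 39 px 324.6 185.6 bed x,y,z mean 0.0825 0.1595 0.1148 min 0.0623 0.1463 0.113 max 0.0955 0.1713 0.119
side post 281 px 318.5 246.1 bed x,y,z mean -0.0206 -0.1426 0.1885 min -0.0354 -0.1543 0.155 max -0.004 -0.1194 0.207
side posttop 69 px 319.1 239.2 bed x,y,z mean -0.0183 -0.1361 0.2045 min -0.0331 -0.1527 0.203 max -0.004 -0.1216 0.207
side buf 76 px 273.2 141.3 bed x,y,z mean -0.0062 0.4883 0.0791 min -0.072 0.3547 -0.006 max 0.1136 0.9045 0.113
x0 0.54858536 ex [ 0.9907562  -0.13565436]
```

```bash
cat >> h.py <<'E'
EX=np.array([.99076,-.13565]);EY=np.array([.13565,.99076])
def bed(p): return np.array([p[:2]@EX-.5486,p[:2]@EY,p[2]])
def pointer(c,lo=-.08,hi=.25):
    """yellow diamond: region near bed x .02..0.07 on plane z~.1, excluding the shuttle"""
    hsv=cv2.cvtColor(c["img"],cv2.COLOR_BGR2HSV)
    m=cv2.inRange(hsv,(14,100,50),(34,255,255))
    n,l,st,ce=cv2.connectedComponentsWithStats(m)
    out=[]
    for i in range(1,n):
        b=bed(plane(c,*ce[i],.1))
        if .02<b[0]<.085 and lo<b[1]<hi and 8<st[i,4]<150: out.append((st[i].tolist(),ce[i].round(2).tolist(),b.round(4).tolist()))
    return out
E
python3 - <<'E'
from h import *
for n in("top","side"):
    c=dict(np.load(n+"0.npz"));print(n,pointer(c))
    for s,ce,b in pointer(c): print(bed(depth(c,*ce)))
t=dict(np.load("top0.npz"));C=cloud(t)
for v in range(152,172,1): print(v,[(t["img"][v,u].max()) for u in range(233,250)],(C[v,233:250,2]*1000).astype(int))
print(bed(plane(t,240.5,165.5,.12)))
E
```

```text
top [([308, 178, 11, 11, 70], [313.06, 183.23], [0.04, -0.0461, 0.1])]
[ 0.03917929 -0.04568596  0.104159  ]
side [([326, 238, 11, 9, 66], [330.7, 241.59], [0.0409, -0.0498, 0.1])]
[ 0.04079481 -0.05019475  0.1003978 ]
152 [np.uint8(111), np.uint8(111), np.uint8(113), np.uint8(111), np.uint8(110), np.uint8(109), np.uint8(110), np.uint8(112), np.uint8(112), np.uint8(113), np.uint8(112), np.uint8(112), np.uint8(112), np.uint8(112), np.uint8(112), np.uint8(113), np.uint8(112)] [ 0  3  0  4  3  0 -2  5 -1  1  0  4  2  0 -1  5  0]
153 [np.uint8(103), np.uint8(103), np.uint8(105), np.uint8(105), np.uint8(106), np.uint8(100), np.uint8(103), np.uint8(111), np.uint8(112), np.uint8(111), np.uint8(111), np.uint8(111), np.uint8(112), np.uint8(112), np.uint8(112), np.uint8(112), np.uint8(112)] [-3 -3  0  2 -2 -1  0  4  0  0  0  0  0  4  3 -2  0]
154 [np.uint8(77), np.uint8(80), np.uint8(78), np.uint8(83), np.uint8(98), np.uint8(114), np.uint8(116), np.uint8(114), np.uint8(113), np.uint8(111), np.uint8(108), np.uint8(107), np.uint8(105), np.uint8(108), np.uint8(110), np.uint8(110), np.uint8(113)] 
[... 4778 characters left out ...]
8(47)] [23 19 20 35 33 33 33 33 32 32 33 32 35 28 33 22 20]
170 [np.uint8(73), np.uint8(72), np.uint8(85), np.uint8(98), np.uint8(101), np.uint8(102), np.uint8(104), np.uint8(104), np.uint8(104), np.uint8(108), np.uint8(111), np.uint8(112), np.uint8(113), np.uint8(111), np.uint8(91), np.uint8(52), np.uint8(48)] [17 23 20 34 30 32 35 37 34 36 34 31 32 30 32 18 19]
171 [np.uint8(73), np.uint8(71), np.uint8(67), np.uint8(61), np.uint8(57), np.uint8(58), np.uint8(65), np.uint8(70), np.uint8(76), np.uint8(89), np.uint8(101), np.uint8(105), np.uint8(106), np.uint8(104), np.uint8(85), np.uint8(52), np.uint8(49)] [24 22 21 22 28 27 30 32 31 26 28 32 33 33 30 21 20]
[0.06067343 0.15909689 0.12      ]
```

```bash
python3 -m inch '1 0 0 -0.4 0 0 0.87;1 0 0 -0.4 0 0 0.87;1 0 0 -0.4 0 0 0.87;1 0.8 -1 0 0 0 0;1 0.8 -1 0 0 0 0;1 0.8 -1 0 0 0 0;1 0.8 -1 0 0 0 0;1 0.8 -1 0 0 0 0;1 0.8 -1 0 0 0 0;1 0.8 -1 0 0 0 0' 30
```

```text
time_s: 1.35
ee_pos: [0.3682, -0.3361, 0.26]
eef_rot: [-3.141, 0.0, -0.137]
force: [0.5, -1.5, -0.6]
grip_width: 0.094
grip_force: 0.0
```

```bash
python3 -m inch '1 0.8 -1 0 0 0 0;1 0.8 -1 0 0 0 0;1 0.8 -1 0 0 0 0;1 0.8 -1 0 0 0 0;1 0.8 -0.92 0 0 0 0;1 0 0 0.5 0 0 0;1 0 0 0.8 0 0 0;1 0 0 0.8 0 0 0;1 0 0 0.7 0 0 0;1 0 0 0 0 0 0'
python3 - <<'E'
from station import camera
import cv2
from h import *
c=camera("side");cv2.imwrite("pics/s1.png",c["img"][100:380,180:460].repeat(2,0).repeat(2,1))
E
```

```text
time_s: 2.6
ee_pos: [0.5052, -0.2074, 0.1745]
eef_rot: [-3.141, 0.003, -0.137]
force: [0.1, 1.1, -0.4]
grip_width: 0.0941
grip_force: 0.0
```

View pics/s1.png

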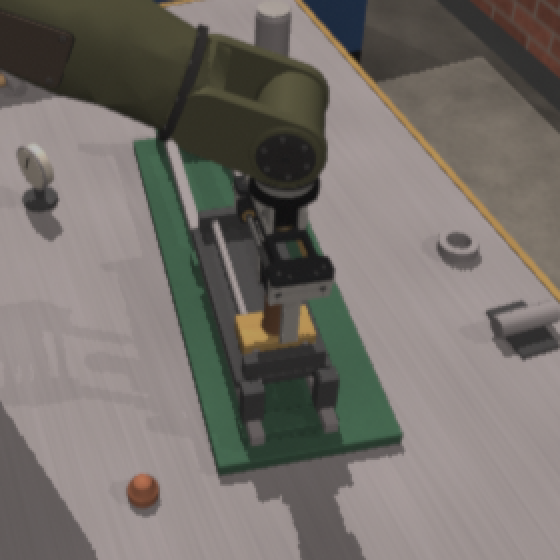

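The post stands between the open fingers, so I'll close.

```bash
python3 -m inch '-1 0 0 0 0 0 0;-1 0 0 0 0 0 0;-1 0 0 0 0 0 0;-1 0 0 0 0 0 0;-1 0 0 0 0 0 0;-1 0 0 0 0 0 0' 25
python3 - <<'E'
from station import camera
import cv2
from h import *
a=[]
for n in("top","wrist"):
    c=camera(n);a.append(c["img"]);np.savez(n+"1.npz",**c);print(n,pointer(c))
cv2.imwrite("pics/tw.png",cv2.resize(np.hstack(a),(800,300)))
E
```

```text
time_s: 3.4
ee_pos: [0.5065, -0.2068, 0.1762]
eef_rot: [-3.141, 0.0, -0.137]
force: [2.7, 20.5, 2.5]
grip_width: 0.0377
grip_force: 11.0
top [([308, 178, 11, 11, 72], [313.12, 183.12], [0.0403, -0.0462, 0.1])]
wrist []
```

View pics/tw.png

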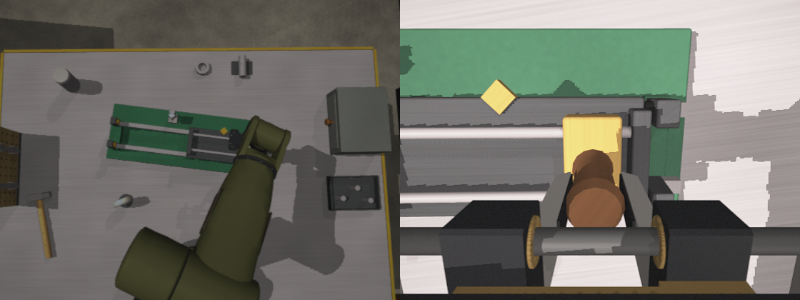

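The pointer shows in both views: the wrist view has it at (498,97) in the composite, and the top view has it at (223,131). One finger presses the post downhill, so I'll shift slightly uphill and finish the grip.

```bash
python3 -m inch '-1 0 -0.15 0 0 0 0;-1 0 -0.1 0 0 0 0;-1 0 0 0 0 0 0;-1 0 0 0 0 0 0'
sed -i 's/8<st\[i,4\]<150/8<st[i,4]<4000/' h.py
cat > look.py <<'E'
from station import camera,ctrl
from h import *
def look(save=None):
    """pointer y in bed frame (top, wrist plane z rising with travel), tcp y"""
    r={}
    for n in("wrist","top"):
        c=camera(n)
        if save:cv2.imwrite(f"pics/{n}{save}.png",c["img"]);np.savez(f"{n}{save}.npz",**c)
        p=[q for q in pointer(c,-.08,.22)]
        if n=="wrist":p=[q for q in p if q[0][4]>150]
        r[n]=[(q[1],bed(plane(c,*q[1],.102+.035*(q[2][1]+.046))).round(4).tolist()) for q in p]
    o=ctrl.get_obs();r["tcp"]=bed(o["ee_pos"]).round(4).tolist();r["t"]=round(float(o["time_s"]),2);r["gw"]=round(float(o["grip_width"]),4);r["F"]=o["force"].round(1)
    return r
if __name__=="__main__":
    import sys;print(look(sys.argv[1] if len(sys.argv)>1 else None))
E
python3 look.py 2
```

```text
time_s: 4.0
ee_pos: [0.5075, -0.2, 0.1763]
eef_rot: [3.141, -0.0, -0.137]
force: [-0.9, 0.1, 2.2]
grip_width: 0.0336
grip_force: 25.0
{'wrist': [([145.67, 135.21], [0.0433, -0.0475, 0.102])], 'top': [([313.14, 183.24], [0.0396, -0.0461, 0.102])], 'tcp': [-0.0187, -0.1294, 0.1763], 't': 4.1, 'gw': 0.0336, 'F': array([-0.9, -0.3,  2.1])}
```

```bash
python3 -m inch '-1 0 -0.5 -0.017 0 0 0;-1 0 -0.5 -0.017 0 0 0;-1 0 -0.5 -0.017 0 0 0;-1 0 -0.29 -0.01 0 0 0;-1 0 -0.29 -0.01 0 0 0;-1 0 -0.29 -0.01 0 0 0;-1 0 -0.29 -0.01 0 0 0;-1 0 -0.29 -0.01 0 0 0;-1 0 -0.29 -0.01 0 0 0;-1 0 -0.29 -0.01 0 0 0'; python3 look.py
python3 -m inch '-1 0 -0.29 -0.01 0 0 0;-1 0 -0.29 -0.01 0 0 0;-1 0 -0.29 -0.01 0 0 0;-1 0 -0.29 -0.01 0 0 0;-1 0 -0.29 -0.01 0 0 0;-1 0 -0.29 -0.01 0 0 0;-1 0 -0.29 -0.01 0 0 0;-1 0 -0.29 -0.01 0 0 0;-1 0 -0.29 -0.01 0 0 0;-1 0 -0.29 -0.01 0 0 0'; python3 look.py 3
```

```text
time_s: 5.35
ee_pos: [0.5219, -0.0946, 0.18]
eef_rot: [3.141, -0.0, -0.137]
force: [-2.6, -2.0, 6.6]
grip_width: 0.0337
grip_force: 25.0
{'wrist': [([304.47, 135.47], [0.0429, -0.0432, 0.1021])], 'top': [([313.93, 167.4], [0.0843, -0.0434, 0.1021])], 'tcp': [-0.0187, -0.0226, 0.18], 't': 5.45, 'gw': 0.0337, 'F': array([-3.2, -1.7,  5. ])}
time_s: 6.7
ee_pos: [0.5337, -0.0083, 0.183]
eef_rot: [3.142, 0.0, -0.137]
force: [-3.6, -2.1, 5.2]
grip_width: 0.0337
grip_force: 25.0
{'wrist': [], 'top': [([251.1, 162.8], [0.0743, 0.1318, 0.1082]), ([281.6, 165.2], [0.0787, 0.047, 0.1053]), ([247.78, 167.11], [0.0611, 0.1394, 0.1085]), ([298.85, 176.08], [0.0545, -0.0042, 0.1035])], 'tcp': [-0.0187, 0.0646, 0.183], 't': 6.8, 'gw': 0.0334, 'F': array([-2.6, -2. ,  6.3])}
```

```bash
python3 - <<'E'
import cv2,numpy as np
a=cv2.imread("pics/wrist3.png");b=cv2.imread("pics/top3.png")[100:300,130:397]
cv2.imwrite("pics/v3.png",np.hstack([cv2.resize(a,(400,300)),cv2.resize(b,(400,300))]))
E
```

```text
(no output)
```

View pics/v3.png

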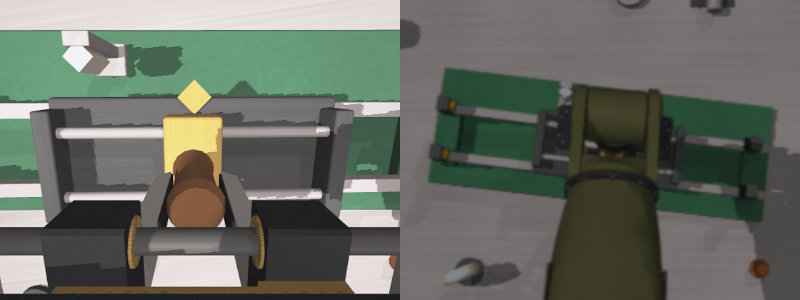

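The wrist view shows the index at (82,55) and the pointer at (195,97) in the composite. The pointer merges with the shuttle in the mask, so I'll separate it by bed x. The ramp continues.

```bash
python3 -m inch '-1 0 -0.29 -0.01 0 0 0;-1 0 -0.29 -0.01 0 0 0;-1 0 -0.29 -0.01 0 0 0;-1 0 -0.29 -0.01 0 0 0;-1 0 -0.29 -0.01 0 0 0;-1 0 -0.29 -0.01 0 0 0;-1 0 -0.29 -0.01 0 0 0'
cat > look.py <<'E'
from station import camera,ctrl
from h import *
def wr(c):
    """bed (x,y) of the pointer diamond's outer half, in the wrist picture"""
    m=cv2.inRange(cv2.cvtColor(c["img"],cv2.COLOR_BGR2HSV),(14,100,50),(34,255,255))
    v,u=np.nonzero(m);y=0.
    for _ in range(3):
        b=np.array([bed(plane(c,a,d,.102+.035*(y+.046))) for a,d in zip(u,v)])
        k=(b[:,0]>.043)&(b[:,0]<.075);y=b[k,1].mean()
    return y,b[k,0].max(),k.sum(),u[k].mean(),v[k].mean()
def look(save=None):
    c=camera("wrist");o=ctrl.get_obs()
    if save:np.savez(f"w{save}.npz",**c);cv2.imwrite(f"pics/w{save}.png",c["img"])
    w=wr(c);t=bed(o["ee_pos"])
    return f"t {o['time_s']:.2f} tcpy {t[1]:.4f} pointer y {w[0]:.4f} diff {t[1]-w[0]:.4f} "+str(np.round(w[1:],3))
if __name__=="__main__":
    import sys;print(look(sys.argv[1] if len(sys.argv)>1 else None))
E
python3 look.py 4
python3 -m inch '-1 0 0 0 0 0 0;-1 0 0 0 0 0 0;-1 0 0 0 0 0 0'
python3 look.py 5
python3 - <<'E'
from look import *
for f in("wrist2","wrist3"): print(wr(dict(np.load(f+".npz"))))
c=dict(np.load("w5.npz"));cv2.imwrite("pics/w5c.png",c["img"][:200].repeat(2,0).repeat(2,1)[:, :800] if 0 else cv2.resize(c["img"][:230],(800,329)))
E
```

```text
time_s: 7.68
ee_pos: [0.542, 0.0521, 0.1852]
eef_rot: [-3.141, 0.0, -0.137]
force: [-2.9, -1.8, 5.8]
grip_width: 0.0333
grip_force: 25.0
t 7.72 tcpy 0.1260 pointer y 0.1466 diff -0.0207 [5.80000e-02 5.85000e+02 2.39923e+02 1.27316e+02]
time_s: 8.1
ee_pos: [0.542, 0.0519, 0.1852]
eef_rot: [-3.141, 0.0, -0.137]
force: [-3.3, -1.6, 5.8]
grip_width: 0.0336
grip_force: 25.0
t 8.15 tcpy 0.1249 pointer y 0.1529 diff -0.0280 [5.80000e-02 5.91000e+02 2.29772e+02 1.27303e+02]
(np.float64(-0.047911640456589216), np.float64(0.057644692464417835), np.int64(670), np.float64(145.59701492537314), np.float64(126.8910447761194))
(np.float64(0.06509590196266463), np.float64(0.05759237752728763), np.int64(581), np.float64(271.8192771084337), np.float64(127.3407917383821))
```

View pics/w5c.png

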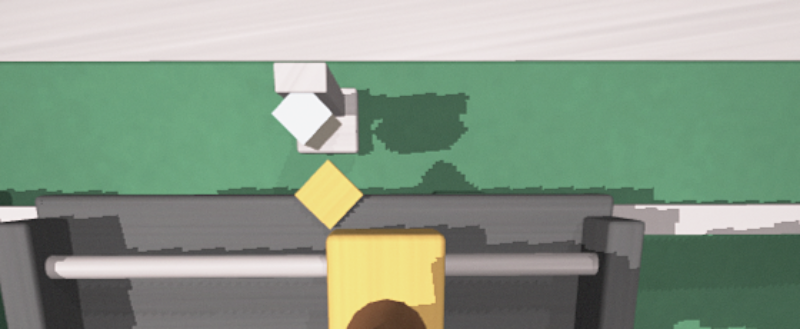

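The wrist crop shows the wedge's white top with its front vertex at crop (304,145), the lower end of the edge near (318,150), and the pointer at (329,195). I'll measure the mark in the same view and follow the swing.

```bash
cat > mark.py <<'E'
from look import *
def mark(c):
    C=cloud(c);hsv=cv2.cvtColor(c["img"],cv2.COLOR_BGR2HSV)
    B=np.dstack([C[...,:2]@EX-.5486,C[...,:2]@EY,C[...,2]])
    m=(B[...,2]>.108)&(B[...,2]<.13)&(B[...,0]>.05)&(B[...,0]<.1)&(hsv[...,2]>215)&(hsv[...,1]<40)&(abs(B[...,1]-.16)<.03)
    n,l,st,ce=cv2.connectedComponentsWithStats(m.astype(np.uint8));i=1+st[1:,4].argmax()
    q=cv2.findNonZero((l==i).astype(np.uint8)).reshape(-1,2);z=np.median(B[l==i][:,2])
    tip=q[q[:,1]>=q[:,1].max()-1].mean(0)
    return st[i].tolist(),"z",z.round(4),"centroid",ce[i].round(1),bed(plane(c,*ce[i],z)).round(4),"tip",tip,bed(plane(c,*tip,z)).round(4)
E
python3 - <<'E'
from mark import *
for f in("w4","w5"):
    c=dict(np.load(f+".npz"));print(mark(c))
print(bed(plane(c,212.8,101.5,.118)),bed(plane(c,222.6,105.,.074)))
E
for i in 1 2 3; do python3 -m inch '-1 0 0 0 0 0 0;-1 0 0 0 0 0 0;-1 0 0 0 0 0 0;-1 0 0 0 0 0 0' >/dev/null; python3 look.py; done
```

```text
([191, 65, 41, 36, 852], 'z', np.float64(0.1167), 'centroid', array([211.3,  79.8]), array([0.0761, 0.1625, 0.1167]), 'tip', array([212.  ,  99.25]), array([0.0649, 0.1625, 0.1167]))
([191, 65, 41, 36, 858], 'z', np.float64(0.1167), 'centroid', array([211.3,  79.8]), array([0.0761, 0.1622, 0.1167]), 'tip', array([212.  ,  99.25]), array([0.0649, 0.1623, 0.1167]))
[0.06347339 0.16165504 0.118     ] [0.06371173 0.16185562 0.074     ]
t 8.70 tcpy 0.1249 pointer y 0.1364 diff -0.0115 [5.80000e-02 5.76000e+02 2.55438e+02 1.27389e+02]
t 9.25 tcpy 0.1248 pointer y 0.1107 diff 0.0141 [5.80000e-02 5.83000e+02 2.95048e+02 1.27343e+02]
t 9.80 tcpy 0.1248 pointer y 0.1034 diff 0.0214 [5.80000e-02 5.92000e+02 3.06250e+02 1.27311e+02]
```

```bash
for i in 1 2 3 4 5 6; do python3 -m inch '-1 0 0 0 0 0 0;-1 0 0 0 0 0 0;-1 0 0 0 0 0 0;-1 0 0 0 0 0 0' >/dev/null; python3 look.py; done
```

```text
t 10.35 tcpy 0.1248 pointer y 0.1205 diff 0.0044 [5.80000e-02 5.79000e+02 2.79990e+02 1.27418e+02]
t 10.90 tcpy 0.1249 pointer y 0.1427 diff -0.0178 [5.80000e-02 5.72000e+02 2.45570e+02 1.27423e+02]
t 11.45 tcpy 0.1249 pointer y 0.1463 diff -0.0214 [5.80000e-02 5.79000e+02 2.39990e+02 1.27418e+02]
t 12.00 tcpy 0.1248 pointer y 0.1289 diff -0.0040 [5.80000e-02 5.77000e+02 2.66998e+02 1.27466e+02]
t 12.55 tcpy 0.1248 pointer y 0.1103 diff 0.0145 [5.80000e-02 5.89000e+02 2.95733e+02 1.27267e+02]
t 13.10 tcpy 0.1248 pointer y 0.1100 diff 0.0148 [5.80000e-02 5.85000e+02 2.96097e+02 1.27337e+02]
```

```bash
cat > plan.py <<'E'
import numpy as np,sys
from scipy.optimize import curve_fit
def fit(t,y,p0=(.128,.02,.01,2.15,.15)):
    f=lambda t,c,a,b,w,g:c+np.exp(-g*(t-t0))*(a*np.cos(w*(t-t0))+b*np.sin(w*(t-t0)))
    t=np.array(t)-.05;t0=t[0];p,cov=curve_fit(f,t,y,p0);return p,t0,np.abs(f(t,*p)-y).max()
def plan(p,t0,tnow,target,dt=.125,lag=.03):
    """waits n rows then ramps D in N equal rows; least residual swing"""
    c,a,b,w,g=p;T=tnow-t0;e=np.exp(-g*T)
    z0=e*(a-1j*b)*np.exp(1j*w*T)              # complex amplitude, y-c=Re(z)
    D=target-c;out=[]
    for n in range(0,25):
        for N in range(1,26):
            te=(n+N)*dt+lag;z=z0*np.exp((1j*w-g)*te)
            for k in range(N):
                for s in range(5): # row split in small steps
                    z-=D/N/5*np.exp((1j*w-g)*(te-lag-(n+k+(s+.5)/5)*dt))
            out.append((abs(z),n,N,n+N))
    out.sort();return D,out[:12],abs(z0)
E
python3 - <<'E'
from plan import *
t=[8.15,8.70,9.25,9.80,10.35,10.90,11.45,12.0,12.55,13.1];y=[.1529,.1364,.1107,.1034,.1205,.1427,.1463,.1289,.1103,.11]
p,t0,e=fit(t,y);print(p,e)
D,o,A=plan(p,t0,13.1,.162);print(D,D/.03,A);[print(np.round(i,4)) for i in o]
E
```

```text
[ 0.12646286  0.02646141 -0.00203408  1.9887349   0.06959453] 9.868556160726183e-05
0.03553713918778473 1.184571306259491 0.018740005419339546
[1.3e-03 2.0e+00 1.6e+01 1.8e+01]
[1.5e-03 2.0e+00 1.5e+01 1.7e+01]
[2.7e-03 1.0e+00 1.7e+01 1.8e+01]
[2.9e-03 3.0e+00 1.4e+01 1.7e+01]
[3.0e-03 1.0e+00 1.6e+01 1.7e+01]
[3.2e-03 3.0e+00 1.5e+01 1.8e+01]
[3.8e-03 2.0e+00 1.7e+01 1.9e+01]
[4.5e-03 1.0e+00 1.8e+01 1.9e+01]
[4.5e-03 2.0e+00 1.4e+01 1.6e+01]
[4.7e-03 2.4e+01 1.9e+01 4.3e+01]
[4.8e-03 3.0e+00 1.3e+01 1.6e+01]
[4.9e-03 0.0e+00 1.8e+01 1.8e+01]
```

```bash
python3 -m inch '-1 0 0 0 0 0 0;-1 0 0 0 0 0 0;-1 0 -0.074 -0.0026 0 0 0;-1 0 -0.074 -0.0026 0 0 0;-1 0 -0.074 -0.0026 0 0 0;-1 0 -0.074 -0.0026 0 0 0;-1 0 -0.074 -0.0026 0 0 0;-1 0 -0.074 -0.0026 0 0 0;-1 0 -0.074 -0.0026 0 0 0;-1 0 -0.074 -0.0026 0 0 0' >/dev/null
python3 -m inch '-1 0 -0.074 -0.0026 0 0 0;-1 0 -0.074 -0.0026 0 0 0;-1 0 -0.074 -0.0026 0 0 0;-1 0 -0.074 -0.0026 0 0 0;-1 0 -0.074 -0.0026 0 0 0;-1 0 -0.074 -0.0026 0 0 0;-1 0 -0.074 -0.0026 0 0 0;-1 0 -0.074 -0.0026 0 0 0'
python3 look.py
for i in 1 2 3 4 5 6 7; do python3 -m inch '-1 0 0 0 0 0 0;-1 0 0 0 0 0 0;-1 0 0 0 0 0 0;-1 0 0 0 0 0 0' >/dev/null; python3 look.py 9; done
python3 - <<'E'
from mark import *
c=dict(np.load("w9.npz"));print(mark(c))
cv2.imwrite("pics/w9c.png",cv2.resize(c["img"][50:200,150:350],None,fx=4,fy=4,interpolation=cv2.INTER_CUBIC))
E
```

```text
time_s: 15.35
ee_pos: [0.5468, 0.0871, 0.1864]
eef_rot: [-3.142, 0.0, -0.137]
force: [-3.1, -1.9, 5.7]
grip_width: 0.0337
grip_force: 25.0
t 15.40 tcpy 0.1606 pointer y 0.1618 diff -0.0012 [5.80000e-02 5.76000e+02 2.71142e+02 1.27385e+02]
t 15.95 tcpy 0.1604 pointer y 0.1612 diff -0.0008 [5.80000e-02 5.75000e+02 2.72031e+02 1.27489e+02]
t 16.50 tcpy 0.1604 pointer y 0.1615 diff -0.0012 [5.80000e-02 5.71000e+02 2.71468e+02 1.27419e+02]
t 17.05 tcpy 0.1604 pointer y 0.1624 diff -0.0020 [5.80000e-02 5.73000e+02 2.70094e+02 1.27480e+02]
t 17.60 tcpy 0.1604 pointer y 0.1627 diff -0.0024 [5.80000e-02 5.73000e+02 2.69646e+02 1.27410e+02]
t 18.15 tcpy 0.1603 pointer y 0.1622 diff -0.0019 [5.80000e-02 5.68000e+02 2.70401e+02 1.27398e+02]
t 18.70 tcpy 0.1604 pointer y 0.1615 diff -0.0011 [5.80000e-02 5.69000e+02 2.71517e+02 1.27385e+02]
t 19.25 tcpy 0.1604 pointer y 0.1613 diff -0.0009 [5.80000e-02 5.71000e+02 2.71851e+02 1.27480e+02]
([250, 65, 41, 36, 862], 'z', np.float64(0.1166), 'centroid', array([270. ,  80.2]), array([0.0759, 0.1623, 0.1166]), 'tip', array([269.5       ,  99.33333333]), array([0.0648, 0.1626, 0.1166]))
```

View pics/w9c.png

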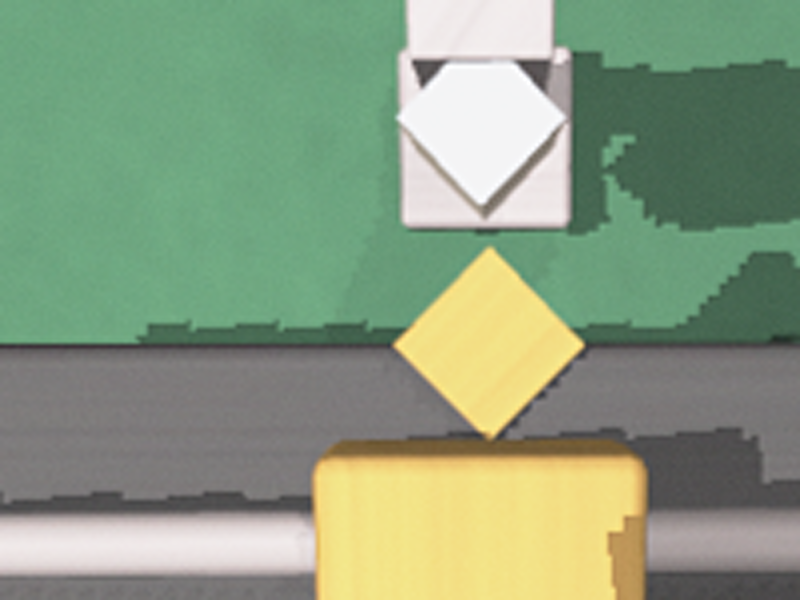

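The wrist crop shows the pointer tip at crop x 489 and the index edge at about 483, which is roughly 1 mm low at the trough of a ±0.7 mm swing. I'll add a 0.4 mm nudge at the next peak, then let it stand.

```bash
Z='-1 0 0 0 0 0 0'
python3 -m inch '-1 0 0 0 0 0 0;-1 0 0 0 0 0 0;-1 0 0 0 0 0 0;-1 0 0 0 0 0 0;-1 0 0 0 0 0 0;-1 0 0 0 0 0 0;-1 0 0 0 0 0 0;-1 0 0 0 0 0 0;-1 0 0 0 0 0 0;-1 0 0 0 0 0 0' >/dev/null
python3 -m inch '-1 0 0 0 0 0 0;-1 0 -0.015 0 0 0 0;-1 0 0 0 0 0 0;-1 0 0 0 0 0 0' >/dev/null
for i in 1 2 3 4 5 6 7 8 ; do python3 -m inch '-1 0 0 0 0 0 0;-1 0 0 0 0 0 0;-1 0 0 0 0 0 0;-1 0 0 0 0 0 0;-1 0 0 0 0 0 0;-1 0 0 0 0 0 0;-1 0 0 0 0 0 0' >/dev/null; python3 look.py 10; done
python3 -c "
from mark import *
print(mark(dict(np.load('w10.npz'))))"
```

```text
t 21.93 tcpy 0.1608 pointer y 0.1623 diff -0.0015 [5.80000e-02 5.76000e+02 2.71000e+02 1.27493e+02]
t 22.85 tcpy 0.1608 pointer y 0.1623 diff -0.0015 [5.80000e-02 5.73000e+02 2.70906e+02 1.27480e+02]
t 23.77 tcpy 0.1608 pointer y 0.1626 diff -0.0017 [5.80000e-02 5.73000e+02 2.70586e+02 1.27436e+02]
t 24.70 tcpy 0.1608 pointer y 0.1624 diff -0.0016 [5.80000e-02 5.72000e+02 2.70878e+02 1.27479e+02]
t 25.62 tcpy 0.1608 pointer y 0.1623 diff -0.0015 [5.80000e-02 5.75000e+02 2.70967e+02 1.27487e+02]
t 26.55 tcpy 0.1608 pointer y 0.1625 diff -0.0016 [5.80000e-02 5.72000e+02 2.70736e+02 1.27425e+02]
t 27.48 tcpy 0.1608 pointer y 0.1624 diff -0.0016 [5.80000e-02 5.71000e+02 2.70772e+02 1.27417e+02]
t 28.40 tcpy 0.1608 pointer y 0.1623 diff -0.0015 [5.80000e-02 5.75000e+02 2.70967e+02 1.27487e+02]
([251, 66, 41, 35, 857], 'z', np.float64(0.1166), 'centroid', array([270.5,  80.5]), array([0.0758, 0.1624, 0.1166]), 'tip', array([270.5       ,  99.33333333]), array([0.0648, 0.1625, 0.1166]))
```

The carriage has stood still for over 6 s, with the pointer at 0.1624 and the mark at 0.1624–0.1625.

```bash
python3 -c "
from station import ticket
print(ticket.hand_in())"
```

```text
the job is handed in; nothing more can be done
None
```

I pushed the carriage up through the spring to the index and handed the job in at 28 s. The pointer measured within about 0.2 mm of the index edge and had stood still for over 6 s. The post was still gripped, the highest pointer reading was at the index (some 65 mm of travel short of the stop), and the arm never went near the gauge or nut.

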